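# Trim the sunken fine-adjust knob of a bench supply

## Task

Two flat grey supply units lie face up on the blue bench mat, each with a black knob sunk in a round well. Turn the narrow bar-shaped fine-adjust knob clockwise until its pointer lines up with the long white mark at the edge of its well, then let go. Leave the round fluted knob in the other unit as it is set.

Things in the scene. Friction and masses are not known exactly. Their poses are not given: they have to be found in the camera images.
- fine (a joint): Angle of the bar-shaped fine-adjust knob, rad; grows clockwise seen from above. At 1.2 the pointer is exactly at the long white mark; stops at 0 and 2.4. Starts between 0 and 0.5, so the turn is 0.7 to 1.2, one grasp. Steady friction of 0.04 N m, no spring: it stays where it is left.
- fine_grip (a point): Grip point, on the knob's upright axis, 24 mm above the well's floor, 3 mm below the knob's top; turns with it: x along the bar to the pointer (pointed nose, white line on top), z up. The knob is a black flat-sided bar 12 mm thick (y: grip across this), 38 long (17 behind the axis, 21 to the nose), 27 tall, with a round foot 24 across, 3 high. Its top is 5 mm below the panel.
- fine_mark (a point): Middle of the long white mark (12 x 4 mm) on the panel, 43.5 mm from the knob's axis; x points outward from the axis: the pointer must point so. The well is round, 73 mm wide, 32 deep, the knob in its middle (30 mm from bar to wall): enter with fingers part open. Unit: fixed grey box 160 x 140 x 72 mm; two posts 14 mm high in the corners on the mark side, over 70 mm from the axis.
- coarse_line (a point): Outer end of the white line on top of the round fluted coarse knob (black, 38 mm across, 27 tall; point 15 mm from its axis), to be left alone. It sits in an equal well in the other unit, of the same size and make; the knobs are at least 230 mm apart and either may be on the left.
Things that resemble listed ones, but are neither listed nor needed, are in the scene too. Leave any brown or green look-alike of the part that bears fine alone.

How it is judged:
At the end, for the whole second after the job is handed in: The fine-adjust knob is at rest with its pointer within 0.2 rad (about 11 degrees) of the long white mark, either side (joint fine between 1.0 and 1.4) (value of joint fine between 1 and 1.4 rad and velocity of joint fine between -0.05 and 0.05 rad/s); the robot touches nothing.
It fails at once if the round coarse knob was turned (its line's end moved more than 4 mm, about 15 degrees) (distance of coarse_line from where it was at the start of the episode above 0.004 m).
It also fails if it takes over 29 s, if anything falls off the work surface, if the arm or the gripper's body presses on something with over 40 N, if the wrist force passes 120 N, or if a joint passes its speed limit or range.

## Robot

A 6-joint arm with a two-finger parallel gripper is mounted at the origin on the work surface. World frame = base frame: x ahead of the robot, y to its left, z up, the work surface at z = 0. Lengths are in m, angles in rad, forces in N, time in s.
With the tool pointing down it reaches from about 0.3 to 0.775 m from the base axis. Payload 14.6 kg.
Tool frame: the origin (TCP) lies at the very end of the fingers, on their centre line; the grasp point (between the pads) lies 19 mm behind it; z points along the fingers, y is the line along which they close (so a half turn about z gives the same grasp; the last joint's range is limited). The gripper opens to 85 mm and grips with 20 to 120 N. Pads are 22 mm wide; open, the fingers measure 114 mm over their backs; the gripper's body (76 mm by 85 mm) begins 54 mm behind the grasp point. The pads swing forward as they close: fully open they stand 13 mm farther back than shut.
Start: joints at [1.114, 0.3, 1.521, -0, 1.321, -0.067], TCP at [0.209, 0.509, 0.231] pointing down, gripper open.
Joint ranges: [-3.03, 3.03], [-0.79, 2.21], [0.23, 2.52], [-1.04, 4.18], [0, 3.07], [-2.55, 2.55]. Speed limits (rad/s): [2.22, 2.22, 2.57, 3.14, 3.14, 3.14].

## Interface

Orientations are given as a rotation vector (axis times angle).
In Python, from rig import manip, get_image, calibration gives the robot as it stands. The module is installed in compiled form; this text tells all that it offers.
- The arm moves only by the shell command python3 -m creep 'ROWS' [FORCE]. ROWS is text: rows parted by semicolons, each of 7 numbers parted by spaces: the shift along the tool's x, y, z in cm, then the turn, a rotation vector about the tool's x, y, z in rad, then the finger opening in cm, from 0 to 8.54. In form: x y z wx wy wz hand; .... A call has 1 to 5 rows; each row shifts and turns the commanded pose from where the row before left it, along the tool's axes as they then stand; what a row does not reach is not made up. A row lasts 1/10 s, in which the tool goes at most 50 mm and 8.59 degrees, less where a joint would pass 70% of its speed; a pose out of reach is approached as far as the arm can. A call is refused whole if a number of a shift passes 5 or a number of a turn 0.15, either way. A call with a gripper value outside its range is refused whole. The fingers move at their own pace and stop on an object; FORCE is the grip in N (left out, the last holds). Time passes only in rows, so rows that do not move let the fingers close. It gives the time, the measured TCP pose, the force, the opening and the grip force at its end, in the units of the state.
- manip.get_obs(): the state, without advancing time (a new reading comes with each control period).
- get_image(name): name is "side" or "top"; returns (picture, depth): 384x512x3 uint8, red, green, blue; 384x512 float32, m along the optical axis (not along the pixel's ray), 0 where there is no reading.
- calibration(name): a dict with "fx", "fy", "cx", "cy" (pixels), "R" (3x3) and "t" (3): a world point X has camera coordinates R X + t. Camera axes: x right, y down, z forward; pixel columns grow to the right and rows downward; lengths in m; the calibration is good to about 2 mm. A picture is of the moment at which its call begins. calibration takes no time and is no camera call.
- manip.hand_in(): hands the job in; it is judged then, once.
The state is a dict: "clock": time; "joint_pos": joint angles; "qvel": joint speeds; "joint_efforts": joint torques, N m; "position": TCP position; "eef_rot": TCP orientation; "ft_force": force on the tool from outside, world axes, zero at the start; "ft_torque": the same for the moment, N m; "finger_gap": opening from 0.0 (shut) to 1.0 (fully open); "grip_force": force on a finger pad.
Only numpy, scipy, OpenCV 4.12 (cv2) and the standard library are available. Lean on these libraries where they do the work, as an engineer would, in place of code of your own. Each camera call takes 0.05 s, during which the arm holds its last target. There are 200 camera calls.

## Working session

There is one attempt and no reset: what is moved stays moved. The work goes in short steps, Python scripts to look and compute and a shell command to move; the robot and the scene stay as the last step left them, time stands still between calls to the robot, and variables do not carry over. Pictures are saved under pics/ and viewed, at most 10 in all, crops included, and the job is handed in when it is done.

```bash
mkdir -p pics; python3 - <<'E'
from rig import manip,get_image,calibration
import cv2,numpy as np
for n in("top","side"):
    p,d=get_image(n); cv2.imwrite(f"pics/{n}0.png",p[:,:,::-1]); np.savez(f"{n}0.npz",p=p,d=d)
    c=calibration(n); print(n,{k:np.round(v,3).tolist() for k,v in c.items()})
o=manip.get_obs(); print({k:np.round(v,3).tolist() for k,v in o.items()})
E
```

```text
top {'fx': 435.857, 'fy': 435.857, 'cx': 252.878, 'cy': 191.367, 'R': [[-0.175, -0.985, -0.005], [-0.962, 0.172, -0.213], [0.211, -0.033, -0.977]], 't': [0.067, 0.405, 1.064]}
side {'fx': 444.285, 'fy': 444.285, 'cx': 250.326, 'cy': 193.79, 'R': [[0.956, -0.294, -0.016], [-0.203, -0.62, -0.758], [0.213, 0.728, -0.652]], 't': [-0.392, 0.16, 1.183]}
{'clock': 0.1, 'joint_pos': [1.114, 0.3, 1.522, 0.0, 1.321, -0.067], 'qvel': [0.0, 0.001, -0.0, 0.001, -0.002, 0.0], 'joint_efforts': [-0.0, -54.438, -36.237, -0.0, 0.003, -0.0], 'position': [0.209, 0.509, 0.231], 'eef_rot': [-0.608, -3.082, 0.002], 'ft_force': [-0.032, -0.314, 0.717], 'ft_torque': [0.008, 0.035, -0.01], 'grip_force': 0.0, 'finger_gap': 1.001}
```

View pics/top0.png

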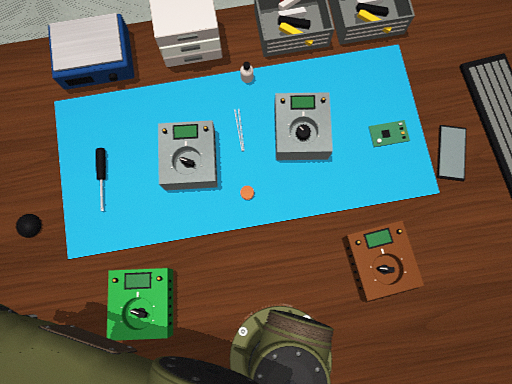

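View pics/side0.png

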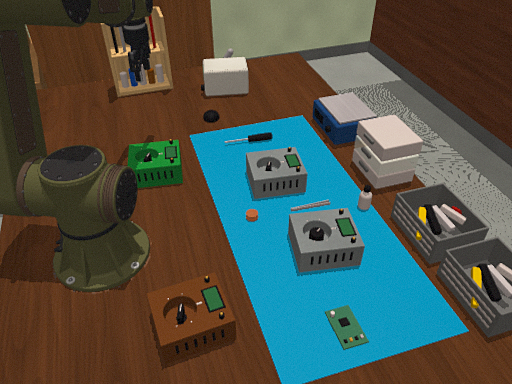

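Candidates in the top view are the grey left unit (187,162) with a bar knob, the grey right unit (303,131) with a round knob, and bar-knob look-alikes in green (139,313) and brown (387,268). I choose grey left and will check it in a crop.

```bash
cat > h.py <<'E'
import numpy as np
from rig import calibration
def cast(n,uv,z):
    c=calibration(n); R=np.array(c["R"]); t=np.array(c["t"])
    d=R.T@np.array([(uv[0]-c["cx"])/c["fx"],(uv[1]-c["cy"])/c["fy"],1]); o=-R.T@t
    return o+d*(z-o[2])/d[2]
def pix(n,X):
    c=calibration(n); q=np.array(c["R"])@X+np.array(c["t"]); return np.array([c["fx"]*q[0]/q[2]+c["cx"],c["fy"]*q[1]/q[2]+c["cy"]])
def world(n,u,v,d):
    c=calibration(n); q=np.array([(u-c["cx"])/c["fx"]*d,(v-c["cy"])/c["fy"]*d,d]); return np.array(c["R"]).T@(q-np.array(c["t"]))
E
python3 - <<'E'
import numpy as np,cv2
from h import *
f=np.load("top0.npz");p,d=f["p"],f["d"]
u0,v0,u1,v1=150,112,226,198
cv2.imwrite("pics/crop1.png",cv2.resize(p[v0:v1,u0:u1,::-1],None,fx=7,fy=7,interpolation=cv2.INTER_CUBIC)[:600])
for u,v in((165,178),(210,150),(187,180),(100,220),(187,162)): print(u,v,world("top",u,v,d[v,u]).round(4))
E
```

```text
165 178 [0.4765 0.205  0.0737]
210 150 [0.5283 0.0833 0.0748]
187 180 [0.4615 0.1516 0.0746]
100 220 [0.4148 0.3987 0.0021]
187 162 [0.5082 0.1452 0.0724]
```

View pics/crop1.png

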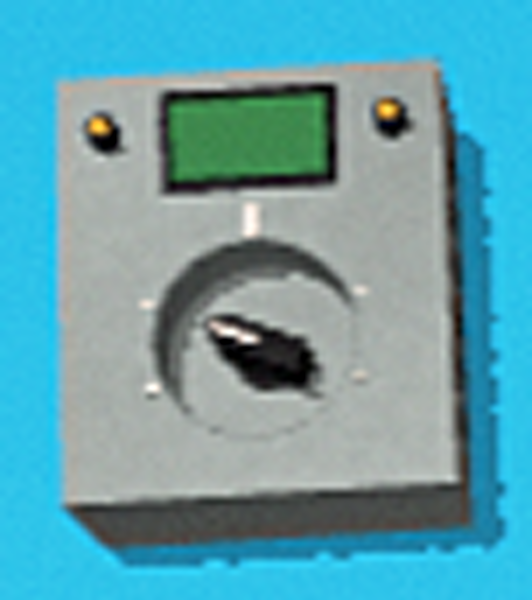

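The crop shows the grey unit with a bar knob, its white pointer to the upper left (crop 225,328), well centre near crop (256,340), and the long mark at crop (250,218). This is the fine knob.

```bash
python3 - <<'E'
import numpy as np,cv2
from h import *
from rig import manip
f=np.load("top0.npz");p,d=f["p"].astype(int),f["d"]
C=lambda x,y:(150+(x+.5)/7-.5,112+(y+.5)/7-.5)
zp=.074
c=cast("top",C(256,340),zp); m=cast("top",C(250,218),zp)
print("well",c.round(4),"mark",m.round(4),np.linalg.norm(m-c))
k=[cast("top",C(*q),zp) for q in((58,85),(440,65),(460,483),(65,505))]
print("corners",np.round(k,4).tolist(),np.mean(k,0))
up=(k[0]+k[1]-k[2]-k[3]); up/=np.linalg.norm(up); print("mark dir from box",up, np.degrees(np.arctan2(up[1],up[0])))
# knob top: dark or by depth
P=np.array([[*world("top",u,v,d[v,u]),u,v,p[v,u].max()] for v in range(145,175) for u in range(172,202) if d[v,u]>0])
s=P[(np.hypot(*(P[:,:2]-c[:2]).T)<.030)&(P[:,2]>.061)]
mu=s[:,:2].mean(0); w,V=np.linalg.eigh(np.cov((s[:,:2]-mu).T)); print(len(s),mu,s[:,2].mean(),V[:,1],w**.5)
a=cast("top",C(208,321),.069);b=cast("top",C(250,340),.069);print("line",a,b,np.degrees(np.arctan2(*(a-b)[1::-1])))
a2=cast("top",C(205,320),.069);b2=cast("top",C(318,365),.069);print("nose-tail",a2,b2,np.degrees(np.arctan2(*(a2-b2)[1::-1])),np.linalg.norm(a2-b2))
print("markang",np.degrees(np.arctan2(*(m-c)[1::-1])))
from scipy.spatial.transform import Rotation as R
print(R.from_rotvec(manip.get_obs()["eef_rot"]).as_matrix().round(3))
E
```

```text
well [0.5128 0.1464 0.074 ] mark [0.5587 0.142  0.074 ] 0.0460766136128274
corners [[0.6217, 0.2039, 0.074], [0.6046, 0.0651, 0.074], [0.4478, 0.0826, 0.074], [0.4646, 0.2219, 0.074]] [0.53464989 0.14337668 0.074     ]
mark dir from box [ 0.99365823 -0.11244257  0.        ] -6.456138093052367
77 [0.51297567 0.14729686] 0.0692433145706877 [0.50608063 0.86248617] [0.00376972 0.01083186]
line [0.52456873 0.1630296  0.069     ] [0.51482465 0.14911077 0.069     ] 55.005489093990725
nose-tail [0.52513276 0.1640441  0.069     ] [0.50123664 0.12634372 0.069     ] 57.63171869260385 0.04463566854579497
markang -5.52098206945202
[[-0.925  0.38  -0.   ]
 [ 0.38   0.925 -0.001]
 [ 0.    -0.001 -1.   ]]
```

```bash
python3 -m creep '-4.2 -2.2 0 0 0 0 2.8; -4.2 -2.2 0 0 0 0 2.8; -4.2 -2.2 0 0 0 0 2.8; -4.2 -2.2 0 0 0 0 2.8; -4.2 -2.2 0 0 0 0 2.8' 40; python3 -m creep '-4.2 -2.2 0 0 0 0 2.8; -4.2 -2.2 0 0 0 0 2.8; -4.2 -2.2 0 0 0 0 2.8; -4.2 -2.2 0 0 0 0 2.8; -4.2 -2.2 0 0 0 0 2.8'; python3 -m creep '0 0 0 0 0 0.145 2.8; 0 0 0 0 0 0.145 2.8; 0 0 0 0 0 0.145 2.8; 0 0 0 0 0 0.145 2.8; 0 0 0 0 0 0.145 2.8';  python3 -m creep '0 0 0 0 0 0.145 2.8; 0 0 0 0 0 0.145 2.8; 0 0 0 0 0 0.145 2.8; 0 0 0 0 0 0.145 2.8; 0 0 0 0 0 0.145 2.8'; python3 -m creep '0 0 0 0 0 0.145 2.8; 0 0 0 0 0 0.145 2.8; 0 0 0 0 0 0 2.8'
cat > st.py <<'E'
import numpy as np
from rig import manip
from scipy.spatial.transform import Rotation as R
def st(ax=(0.5127,0.1465)):
    o=manip.get_obs(); M=R.from_rotvec(o["eef_rot"]).as_matrix(); p=np.array(o["position"])
    e=np.array([*ax,p[2]])-p
    print("clk",round(float(o["clock"]),2),"p",p.round(4),"yaw_y",np.degrees(np.arctan2(M[1,1],M[0,1])).round(1),"zaxis",M[:,2].round(3),"err tool cm",(M.T@e*100).round(2),"q",np.round(o["joint_pos"],2),"F",np.round(o["ft_force"],1),"T",np.round(o["ft_torque"],2),"gap",round(float(o["finger_gap"])*8.54,2),"grip",round(float(o["grip_force"]),1))
if __name__=="__main__": st()
E
python3 st.py
```

```text
clock: 0.6
position: [0.3622, 0.3255, 0.2312]
eef_rot: [-0.608, -3.082, 0.0]
ft_force: [1.4, 1.3, 0.9]
finger_gap: 0.325
grip_force: 0.0
clock: 1.1
position: [0.5148, 0.1438, 0.2311]
eef_rot: [-0.609, -3.082, 0.0]
ft_force: [0.4, 0.4, -0.1]
finger_gap: 0.327
grip_force: 0.0
clock: 1.6
position: [0.5138, 0.1456, 0.2309]
eef_rot: [-1.67, -2.661, 0.001]
ft_force: [0.4, -0.0, -0.2]
finger_gap: 0.325
grip_force: 0.0
clock: 2.1
position: [0.5138, 0.1456, 0.231]
eef_rot: [-2.505, -1.896, 0.001]
ft_force: [0.4, -0.6, 1.6]
finger_gap: 0.328
grip_force: 0.0
clock: 2.4
position: [0.5138, 0.1456, 0.231]
eef_rot: [-2.75, -1.519, 0.001]
ft_force: [-0.2, 0.3, -0.4]
finger_gap: 0.331
grip_force: 0.0
clk 2.4 p [0.5138 0.1456 0.231 ] yaw_y -32.2 zaxis [-0.001 -0.    -1.   ] err tool cm [ 0.02 -0.14  0.  ] q [ 0.21  0.26  1.57 -0.    1.31  0.77] F [-0.2  0.3 -0.4] T [-0.01  0.02  0.03] gap 2.82 grip 0.0
```

```bash
python3 -m creep '0 -0.1 4.4 0 0 0 2.8; 0 0 4.4 0 0 0 2.8; 0 0 4 0 0 0 2.8; 0 0 0 0 0 0 2.8'; python3 st.py; python3 - <<'E'
from rig import get_image
import cv2,numpy as np
a,_=get_image("top");b,_=get_image("side")
a=cv2.resize(a[105:205,145:235],None,fx=4.4,fy=4.4,interpolation=cv2.INTER_CUBIC)[:440,:396]
b=cv2.resize(b[120:220,235:325],None,fx=4.4,fy=4.4,interpolation=cv2.INTER_CUBIC)[:440,:396]
cv2.imwrite("pics/above.png",np.hstack([a,b])[:,:,::-1])
E
```

```text
clock: 2.8
position: [0.5105, 0.1456, 0.0987]
eef_rot: [-2.743, -1.527, 0.013]
ft_force: [-0.5, -0.5, 0.1]
finger_gap: 0.329
grip_force: 0.0
clk 2.8 p [0.5105 0.1456 0.0987] yaw_y -31.8 zaxis [-0.009 -0.002 -1.   ] err tool cm [ 0.19  0.14 -0.  ] q [ 0.21  0.41  1.7  -0.    1.04  0.76] F [-0.5 -0.5  0.1] T [ 0.01 -0.04 -0.  ] gap 2.81 grip 0.0
```

View pics/above.png

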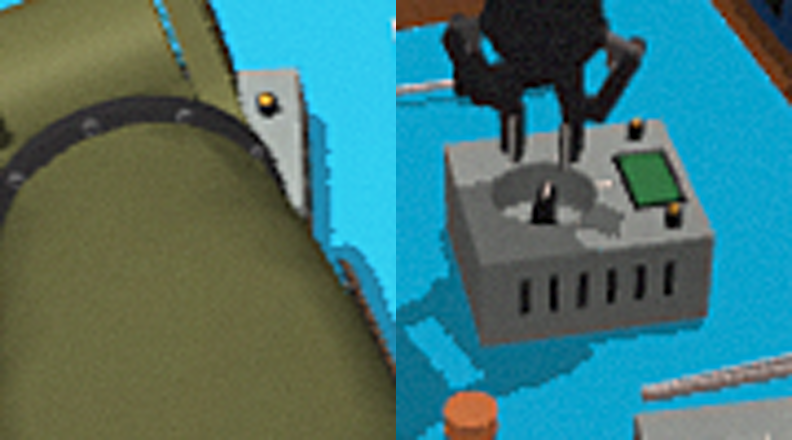

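The right half (side view) shows the fingers straddling the bar above the well (knob near 545,200); the top view is blocked by the arm. I'll cross-check the well centre from the side, correct by about 2 mm and go in.

```bash
python3 - <<'E'
from h import *
print(cast("side",(235+149/4.4-.4,120+191/4.4-.4),.074), pix("side",np.array([.5127,.1465,.074])))
E
python3 -m creep '0.2 0.15 0 0 0 0 2.8; 0 0 1 0 0 0 2.8; 0 0 1 0 0 0 2.8; 0 0 0 0 0 0 2.8'; python3 st.py
```

```text
[0.51511853 0.14971923 0.074     ] [268.05272241 163.76127899]
clock: 3.3
position: [0.5147, 0.1469, 0.082]
eef_rot: [-2.747, -1.523, 0.003]
ft_force: [0.5, 0.2, -0.3]
finger_gap: 0.329
grip_force: 0.0
clk 3.3 p [0.5147 0.1469 0.082 ] yaw_y -32.0 zaxis [-0.002 -0.    -1.   ] err tool cm [-0.14 -0.15  0.  ] q [ 0.21  0.44  1.7  -0.    1.    0.77] F [ 0.5  0.2 -0.3] T [ 0.   -0.01 -0.01] gap 2.81 grip 0.0
```

```bash
python3 -m creep '0 0 1.1 0 0 0 2.8; 0 0 1.1 0 0 0 2.8; 0 0 0 0 0 0 2.8'; python3 st.py;  python3 -m creep '0 0 0.6 0 0 0 2.8; 0 0 0.5 0 0 0 2.8; 0 0 0 0 0 0 2.8'; python3 st.py
```

```text
clock: 3.6
position: [0.5145, 0.1469, 0.0594]
eef_rot: [-2.747, -1.522, 0.004]
ft_force: [-0.5, -0.7, -0.3]
finger_gap: 0.33
grip_force: 0.0
clk 3.6 p [0.5145 0.1469 0.0594] yaw_y -32.0 zaxis [-0.003 -0.001 -1.   ] err tool cm [-0.13 -0.13  0.  ] q [0.21 0.48 1.72 0.   0.95 0.77] F [-0.5 -0.7 -0.3] T [ 0.03 -0.06  0.01] gap 2.82 grip 0.0
clock: 3.9
position: [0.5151, 0.147, 0.0497]
eef_rot: [-2.748, -1.522, 0.001]
ft_force: [0.5, -0.2, 0.2]
finger_gap: 0.326
grip_force: 0.0
clk 3.9 p [0.5151 0.147  0.0497] yaw_y -32.0 zaxis [-0.001 -0.    -1.   ] err tool cm [-0.17 -0.18  0.  ] q [0.21 0.49 1.72 0.   0.93 0.77] F [ 0.5 -0.2  0.2] T [ 0.02  0.05 -0.04] gap 2.79 grip 0.0
```

Close slowly with low force.

```bash
python3 -m creep '0 0 0 0 0 0 1.6; 0 0 0 0 0 0 1.2; 0 0 0 0 0 0 0.8; 0 0 0 0 0 0 0.8; 0 0 0 0 0 0 0.8' 25; python3 st.py
```

```text
clock: 4.4
position: [0.5154, 0.1472, 0.0505]
eef_rot: [-2.748, -1.522, -0.0]
ft_force: [-2.8, 3.9, 3.6]
finger_gap: 0.134
grip_force: 28.2
clk 4.4 p [0.5154 0.1472 0.0505] yaw_y -32.0 zaxis [ 0.  0. -1.] err tool cm [-0.2  -0.19 -0.  ] q [0.21 0.49 1.72 0.   0.93 0.77] F [-2.8  3.9  3.6] T [ 0.51  0.48 -0.03] gap 1.14 grip 28.2
```

```bash
python3 -m creep '-0.1 -0.15 0 0 0 0 0.8; 0 0 0 0 0 0 0.8; 0 0 0 0 0 0.1 0.8; 0 0 0 0 0 0.1 0.8; 0 0 0 0 0 0 0.8' 40; python3 st.py
```

```text
clock: 4.9
position: [0.5154, 0.147, 0.0506]
eef_rot: [2.887, 1.235, 0.007]
ft_force: [12.2, 2.0, -6.4]
finger_gap: 0.132
grip_force: 42.0
clk 4.9 p [0.5154 0.147  0.0506] yaw_y -43.7 zaxis [ 0.005  0.001 -1.   ] err tool cm [-0.22 -0.16 -0.  ] q [ 0.21  0.49  1.72 -0.    0.93  0.97] F [12.2  2.  -6.4] T [ 0.36 -2.02 -0.1 ] gap 1.13 grip 42.0
```

```bash
python3 -m creep '0.1 0.08 0 0 0 0.1 0.8; 0 0 0 0 0 0.1 0.8; 0 0 0 0 0 0.1 0.8; 0 0 0 0 0 0 0.8'; python3 st.py
```

```text
clock: 5.3
position: [0.5158, 0.1467, 0.0506]
eef_rot: [3.04, 0.789, 0.003]
ft_force: [5.2, -2.8, -0.2]
finger_gap: 0.128
grip_force: 42.9
clk 5.3 p [0.5158 0.1467 0.0506] yaw_y -60.9 zaxis [ 0.002 -0.001 -1.   ] err tool cm [-0.28 -0.14 -0.  ] q [ 0.21  0.49  1.72 -0.    0.93  1.27] F [ 5.2 -2.8 -0.2] T [-0.49 -0.74 -0.01] gap 1.09 grip 42.9
```

```bash
python3 -m creep '0 0 0 0 0 0.1 0.8; 0 0 0 0 0 0.1 0.8; 0 0 0 0 0 0.1 0.8; 0 0 0 0 0 0 0.8'; python3 st.py;  python3 -m creep '0 0 0 0 0 0.1 0.8; 0 0 0 0 0 0.1 0.8; 0 0 0 0 0 0.1 0.8; 0 0 0 0 0 0 0.8; 0 0 0 0 0 0 0.8'; python3 st.py
```

```text
clock: 5.7
position: [0.516, 0.1462, 0.0506]
eef_rot: [3.123, 0.326, 0.004]
ft_force: [5.6, -6.8, -0.9]
finger_gap: 0.131
grip_force: 42.9
clk 5.7 p [0.516  0.1462 0.0506] yaw_y -78.1 zaxis [ 0.003 -0.001 -1.   ] err tool cm [-0.31 -0.09 -0.  ] q [ 0.21  0.49  1.72 -0.    0.93  1.57] F [ 5.6 -6.8 -0.9] T [-1.09 -0.99  0.02] gap 1.12 grip 42.9
clock: 6.2
position: [0.516, 0.1458, 0.0506]
eef_rot: [3.137, -0.139, 0.004]
ft_force: [6.3, -10.8, -0.0]
finger_gap: 0.132
grip_force: 43.0
clk 6.2 p [0.516  0.1458 0.0506] yaw_y -95.1 zaxis [ 0.003 -0.002 -1.   ] err tool cm [-0.33 -0.04 -0.  ] q [ 0.21  0.49  1.72 -0.    0.93  1.87] F [  6.3 -10.8  -0. ] T [-1.73 -0.99 -0.03] gap 1.12 grip 43.0
```

```bash
python3 -m creep '0 0.1 0 0 0 0 0.8; 0 0 0 0 0 0 2.8; 0 0 0 0 0 0 2.8; 0 0 0 0 0 0 2.8'; python3 st.py;  python3 -m creep '0 0 -1.5 0 0 0 2.8; 0 0 -2 0 0 0 2.8; 0 0 -4 0 0 0 2.8; 0 0 -4.5 0 0 0 2.8; 0 0 -4.5 0 0 0 2.8'; python3 -m creep '-1 -4.8 0 0 0 0 2.8; -1 -4.8 0 0 0 0 2.8; -1 -4.8 0 0 0 0 2.8; -1 -4.8 0 0 0 0 2.8; -1 -4.8 0 0 0 0 2.8'; python3 -m creep '-1 -4.8 0 0 0 0 2.8; -1 -4.8 0 0 0 0 2.8; 0 0 0 0 0 0 2.8'; python3 - <<'E'
from rig import get_image
import cv2,numpy as np
a,d=get_image("top"); np.savez("top1.npz",p=a,d=d)
cv2.imwrite("pics/after.png",cv2.resize(a[112:198,150:226,::-1],None,fx=7,fy=7,interpolation=cv2.INTER_CUBIC)[:600])
E
```

```text
clock: 6.6
position: [0.5146, 0.1461, 0.0502]
eef_rot: [3.138, -0.138, -0.0]
ft_force: [-0.0, 0.3, -0.4]
finger_gap: 0.329
grip_force: 0.0
clk 6.6 p [0.5146 0.1461 0.0502] yaw_y -95.0 zaxis [-0. -0. -1.] err tool cm [-0.2  -0.02  0.  ] q [ 0.21  0.49  1.72 -0.    0.93  1.87] F [-0.   0.3 -0.4] T [ 0.01  0.01 -0.01] gap 2.81 grip 0.0
clock: 7.1
position: [0.5143, 0.1462, 0.2169]
eef_rot: [3.138, -0.138, -0.001]
ft_force: [0.2, -0.5, -0.2]
finger_gap: 0.329
grip_force: 0.0
clock: 7.6
position: [0.4854, 0.3916, 0.2153]
eef_rot: [3.138, -0.138, 0.0]
ft_force: [0.9, -0.5, 1.0]
finger_gap: 0.329
grip_force: 0.0
clock: 7.9
position: [0.4723, 0.4917, 0.2137]
eef_rot: [3.138, -0.131, -0.002]
ft_force: [-1.3, -0.8, -0.2]
finger_gap: 0.327
grip_force: 0.0
```

View pics/after.png

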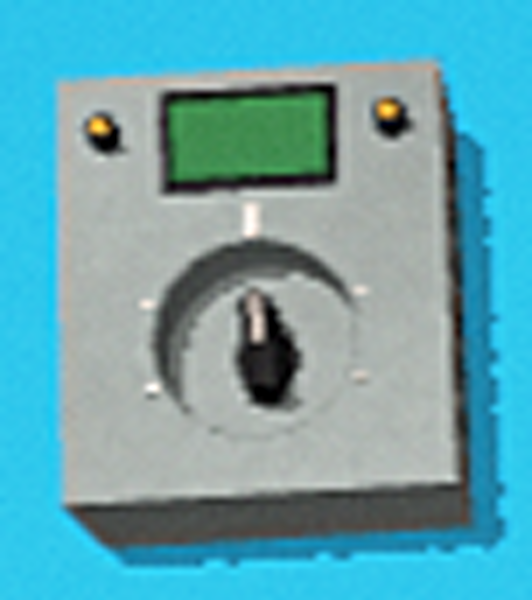

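The pointer line runs from crop (253,292) to (260,338), toward the mark at (250,218). I'll check the angle numerically.

```bash
python3 - <<'E'
from h import *
C=lambda x,y:(150+(x+.5)/7-.5,112+(y+.5)/7-.5)
f=np.load("top1.npz");d=f["d"];c=np.array([.5145,.147])
a=cast("top",C(253,292),.069);b=cast("top",C(260,338),.069);m=cast("top",C(250,218),.074)
print(a,b,np.degrees(np.arctan2(*(a-b)[1::-1])),"mark from c",np.degrees(np.arctan2(*(m[:2]-c)[::-1])))
P=np.array([world("top",u,v,d[v,u]) for v in range(145,175) for u in range(172,202) if d[v,u]>0])
s=P[(np.hypot(*(P[:,:2]-c).T)<.028)&(P[:,2]>.061)]
w,V=np.linalg.eigh(np.cov(s[:,:2].T)); print(len(s),np.degrees(np.arctan(V[1,1]/V[0,1])))
E
```

```text
[0.5325154  0.14546494 0.069     ] [0.51493    0.14545209 0.069     ] 0.041837169922131746 mark from c -6.454448817641091
75 -4.36374664799216
```

```bash
python3 -c "
from rig import manip
print(manip.hand_in())"
```

```text
the job is handed in; nothing more can be done
None
```

I turned the fine-adjust knob clockwise until its pointer was about 2° short of the long white mark by the depth reading, or 6° by the white line in the picture (allowed: 11°), then let go; the coarse knob was not touched, and I handed the job in at about 8 s; no verdict came back.

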